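# Tidy the model maker's gluing corner

## Robot

A 6-joint arm with a two-finger parallel gripper is mounted at the origin on the work surface. World frame = base frame: x ahead of the robot, y to its left, z up, the work surface at z = 0. Lengths are in m, angles in rad, forces in N, time in s.
With the tool pointing down it reaches from about 0.325 to 0.9 m from the base axis. Payload 6.1 kg.
Tool frame: the origin (TCP) lies midway between the tips of the shut fingers; the grasp point (between the pads) lies 19 mm behind it; z points along the fingers, y is the line along which they close (so a half turn about z gives the same grasp; the last joint's range is limited). The gripper opens to 85 mm and grips with 20 to 120 N. Pads are 22 mm wide; open, the fingers measure 114 mm over their backs; the gripper's body (76 mm by 85 mm) begins 54 mm behind the grasp point. The pads swing forward as they close: fully open they stand 13 mm farther back than shut.
Start: joints at [1.053, 0.22, 1.526, -0, 1.395, -0.126], TCP at [0.239, 0.578, 0.231] pointing down, gripper open.
Joint ranges: [-2.98, 2.98], [-0.91, 2.08], [0.09, 2.57], [-1.24, 4.39], [0.2, 2.65], [-2.68, 2.68]. Speed limits (rad/s): [2.57, 2.57, 3.01, 3.14, 3.14, 3.14].

## Interface

Orientations are given as [roll, pitch, yaw] about the fixed x, y, z axes, in that order (R = Rz(yaw) Ry(pitch) Rx(roll)).
In Python, from plant import movep, move_l, set_joints, gripper_to, hold, inverse_kinematics, observe, get_image, get_calibration, Unreachable, job_done gives the robot as it stands. Calls block until the motion is done:
- movep(position, orientation): joint-space move of the TCP to a pose.
- move_l(position, feed=0.15, rotation=None, max_force=None): straight line of the TCP; rotation=None keeps the orientation; feed is the mean speed in m/s. With max_force (N) it stops when the force on the tool has changed by that much, and returns True; else False.
- set_joints(angles): joint-space move.
- gripper_to(opening, f_grip=None): finger opening in m; f_grip is the grip in N (None keeps the last); returns when the fingers have stopped.
- hold(seconds).
- inverse_kinematics(position, orientation): joint angles nearest the present ones, or None.
- observe(): the state.
- get_image(name): name is "side" or "top"; returns (picture, depth): 420x560x3 uint8, red, green, blue; 420x560 float32, m along the optical axis (not along the pixel's ray), 0 where there is no reading.
- get_calibration(name): a dict with "intrinsics" (3x3 intrinsics, pixels), "dist_coeffs" ([k1, k2, p1, p2, k3] as OpenCV has them; the pictures are not rectified), "world_from_camera" (4x4, takes a point from camera to world coordinates). Camera axes: x right, y down, z forward; pixel columns grow to the right and rows downward; lengths in m; the calibration is good to about 2 mm. A picture is of the moment at which its call begins. get_calibration takes no time and is no camera call.
A pose or a line that the arm cannot do raises Unreachable and nothing moves.
- job_done(): hands the job in; it is judged then, once.
The state is a dict: "time_s": time; "q": joint angles; "joint_velocities": joint speeds; "joint_torque": joint torques, N m; "eef_pos": TCP position; "tcp_rot": TCP orientation; "ft_force": force on the tool from outside, world axes, zero at the start; "torque": the same for the moment, N m; "opening": finger opening in m; "grasp_force": force on a finger pad.
Only numpy, scipy, OpenCV 4.12 (cv2) and the standard library are available. Lean on these libraries where they do the work, as an engineer would, in place of code of your own. Each camera call takes 0.05 s, during which the arm holds its last target. There are 200 camera calls.

## Task

The gluing corner has been knocked over: first, before putting anything back, screw the glue pot's winged cap fully home (clockwise until it stops) so that the glue does not dry. Then stand every fallen glue bottle upright on its base in the long low wooden tray, between and beside the can and the jar that stay standing there, and stand every glue brush in the steel tin, handle down and bristles up. Leave everything released and at rest.

Things in the scene. Friction and masses are not known exactly. Their poses are not given: they have to be found in the camera images.
- tray: long low wooden tray (the lane), fixed to the bench: outside 90 mm (its x) by 520 mm (its y), rim 16 mm high, walls 5 mm, floor about 5 mm thick. Origin: centre of its underside; x points away from the robot at yaw 0, y runs along the tray.
- filler_can: aluminium can standing in the tray, 56 mm across, 86 mm tall, 0.5 kg; must stay standing in the tray. Origin: centre of its base, z up.
- varnish_jar: amber jar with black lid standing in the tray, 56 mm across, 82 mm tall, 0.5 kg; must stay standing in the tray. Origin: centre of its base, z up.
- bottle1: white square-section glue bottle with a red nozzle, lying on its side on the bench at the start. Body 50 x 50 mm and 95 mm long, then a narrow shoulder and a cone nozzle (up to 22 mm across) to 123 mm overall; 160 g. Origin: centre of its flat base; +z runs from base to nozzle (horizontal while it lies, so the axis lies 25 mm above what it lies on). May be absent (None).
- bottle2: white square-section glue bottle with a red nozzle, lying on its side on the bench at the start. Body 50 x 50 mm and 95 mm long, then a narrow shoulder and a cone nozzle (up to 22 mm across) to 123 mm overall; 160 g. Origin: centre of its flat base; +z runs from base to nozzle (horizontal while it lies, so the axis lies 25 mm above what it lies on). May be absent (None).
- bottle3: white square-section glue bottle with a red nozzle, lying on its side on the bench at the start. Body 50 x 50 mm and 95 mm long, then a narrow shoulder and a cone nozzle (up to 22 mm across) to 123 mm overall; 160 g. Origin: centre of its flat base; +z runs from base to nozzle (horizontal while it lies, so the axis lies 25 mm above what it lies on). May be absent (None).
- brush1: glue brush lying flat on the bench: square wooden handle 22 x 22 mm, 135 mm long, then a grey bristle head 20 x 16 mm to 190 mm overall (the handle's end to the bristles' end); about 70 g. Origin: on the long axis, 90 mm from the handle's end; +z runs from handle to bristles.
- brush2: glue brush lying flat on the bench: square wooden handle 22 x 22 mm, 135 mm long, then a grey bristle head 20 x 16 mm to 190 mm overall (the handle's end to the bristles' end); about 70 g. Origin: on the long axis, 90 mm from the handle's end; +z runs from handle to bristles.
- brush1_foot (a point): centre of that brush's handle end (the end that goes down into the tin).
- brush2_foot (a point): centre of that brush's handle end (the end that goes down into the tin).
- tin: open round steel tin fixed to the bench, 88 mm across outside, 82 mm inside, 90 mm high, floor 5 mm thick. Origin: centre of its underside.
- pot: round white glue pot fixed to the bench, 90 mm across, 82 mm high under its cap. A small black rib on its rim marks the pot's +x side: the cap's black pointer stands over it when the cap is home. Origin: centre of its underside, z up.
- cap (a joint): winged screw cap, turns about the pot's axis: radians unscrewed, 0 = home against a hard stop, positive = anticlockwise seen from above (max 3.0; starts 1.3 to 2.7). Stays where left (about 0.1 N m friction), does not rise. Wing: bar 56 mm long, 16 mm thick, 99 to 129 mm above the bench; its long direction is the pot's x axis turned by the joint value.
- cap_grip (a point): point on the cap's axis in the middle of the wing, 116 mm above the bench; its x axis runs along the wing towards the pointer.
Mind the look-alikes: they are no part of the job. What is shaped like the brush2 but orange is not meant.

How it is judged:
By the outcome, as a careful person would: the job done as asked, in the order asked, and still so for the second after the job is handed in, with the robot touching nothing.
Of bottle1, bottle2, bottle3 only 2 to 3 are there at a start; the rules pass over those that are not, and their reading is None.
At some moment in a run one of bottle1, bottle2, bottle3, brush1, brush2 may be knocked a few centimetres aside while the robot is not near it.
Once in a run the grip may slacken for a moment while it holds something.
It also fails if it takes over 210 s, if anything falls off the work surface, if the arm or the gripper's body presses on something with over 40 N, if the wrist force passes 120 N, or if a joint passes its speed limit or range.

## Working session

There is one attempt and no reset: what is moved stays moved. The work goes in short steps, each a Python script; the robot and the scene stay as the last script left them, time stands still between calls to the robot, and variables do not carry over. Pictures are saved under pics/ and viewed, at most 14 in all, crops included, and the job is handed in when it is done.

```bash
ls; mkdir -p pics; python3 - <<'E'
from plant import *
import cv2,numpy as np
for n in("side","top"):
    p,d=get_image(n); cv2.imwrite(f"pics/{n}0.png",p[:,:,::-1]); np.savez(f"{n}0.npz",p=p,d=d)
    c=get_calibration(n); print(c)
print(observe())
E
```

```text
pics
{'intrinsics': array([[404.03351547,   0.        , 281.97864523],
       [  0.        , 404.03351547, 206.85830293],
       [  0.        ,   0.        ,   1.        ]]), 'dist_coeffs': array([-0.02568541,  0.        ,  0.        ,  0.        ,  0.        ]), 'world_from_camera': array([[ 0.70228349, -0.44428156,  0.55624797, -0.30057322],
       [-0.71171468, -0.42046747,  0.56273379, -0.75615285],
       [-0.01612807, -0.79108849, -0.61148907,  0.89651563],
       [ 0.        ,  0.        ,  0.        ,  1.        ]])}
{'intrinsics': array([[460.00867885,   0.        , 272.24637122],
       [  0.        , 460.00867885, 203.64659099],
       [  0.        ,   0.        ,   1.        ]]), 'dist_coeffs': array([-0.08646238,  0.        ,  0.        ,  0.        ,  0.        ]), 'world_from_camera': array([[-0.0138081 , -0.99155503,  0.12894947,  0.22838177],
       [-0.99985307,  0.01238206, -0.01185406, -0.04936409],
       [ 0.01015729, -0.12909421, -0.99158031,  1.55178618],
       [ 0.        ,  0.        ,  0.        ,  1.        ]])}
{'time_s': 0.1, 'q': array([ 1.05287057e+00,  2.21177458e-01,  1.52750590e+00, -3.35957126e-06,
        1.39468605e+00, -1.26104845e-01]), 'joint_velocities': array([ 1.02771097e-03, -1.93064335e-03, -1.75451110e-03,  1.78205820e-03,
        5.28387103e-04,  8.16128958e-05]), 'joint_torque': array([ 1.87083140e-03, -4.98237956e+01, -3.90549946e+01, -1.09860482e-04,
        5.57945794e-03, -4.74494402e-05]), 'eef_pos': array([0.23840498, 0.57715349, 0.23028506]), 'tcp_rot': array([-3.13982959e+00, -2.20183808e-04,  2.74977213e+00]), 'ft_force': array([ 0.0872712 , -0.44301799, -0.50733703]), 'torque': array([0.11743328, 0.00471954, 0.04479656]), 'grasp_force': 0.0, 'opening': 0.08587104221396102}
```

View pics/side0.png

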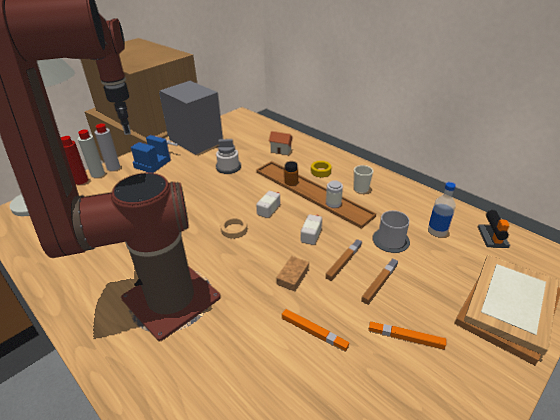

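View pics/top0.png

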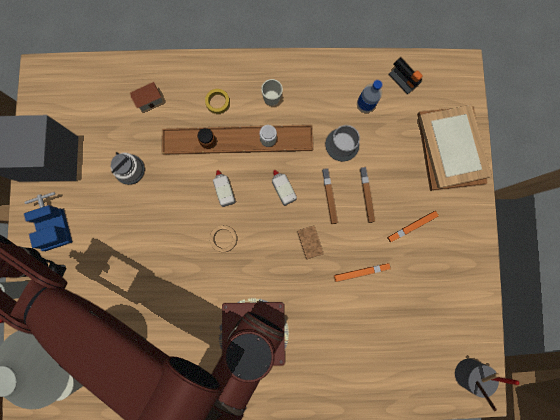

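The top view shows two white bottles at (224,188) and (285,187). The wooden brushes are at (330,195) and (367,195). The two orange ones at (413,226) and (362,272) are look-alikes. The steel tin is at (343,143) and the glass at (272,93) is a different thing. The pot is at (127,168), the tray spans x 162–313, with the jar at (206,137) and the can at (268,133). I'll enlarge to confirm and measure.

```bash
cat > h.py <<'E'
from plant import *
import cv2,numpy as np
def load(n):
    p,d=get_image(n); return p,d,get_calibration(n)
def rays(c,uv):
    uv=np.asarray(uv,float).reshape(-1,1,2)
    x=cv2.undistortPoints(uv,c["intrinsics"],c["dist_coeffs"]).reshape(-1,2)
    return np.c_[x,np.ones(len(x))]
def onplane(c,uv,z):
    T=c["world_from_camera"]; r=rays(c,uv)@T[:3,:3].T; o=T[:3,3]
    return o+r*((z-o[2])/r[:,2])[:,None]
def cloud(c,d):
    v,u=np.indices(d.shape); T=c["world_from_camera"]
    r=rays(c,np.c_[u.ravel(),v.ravel()])*d.reshape(-1,1)
    return (r@T[:3,:3].T+T[:3,3]).reshape(*d.shape,3)
E
python3 - <<'E'
from h import *
for n in("top","side"):
    f=np.load(n+"0.npz");p,d=f["p"],f["d"];c=get_calibration(n);W=cloud(c,d)
    x0,x1,y0,y1=(95,395,75,235) if n=="top" else (200,430,120,310)
    s=2.6 if n=="top" else 3
    cv2.imwrite(f"pics/{n}c.png",cv2.resize(p[y0:y1,x0:x1,::-1],None,fx=s,fy=s,interpolation=cv2.INTER_CUBIC))
    m=((W[...,2]>.010)&(W[...,0]>.3)&(W[...,0]<.95)&(abs(W[...,1])<.55)&(d>0)).astype(np.uint8)
    k,l,st,ce=cv2.connectedComponentsWithStats(m)
    b=W[(abs(W[...,2])<.01)&(d>0)&(W[...,0]>.3)&(W[...,0]<.9)&(abs(W[...,1])<.5)]; print(n,"bench z",np.median(b[:,2]),b[:,2].std())
    for i in range(1,k):
        if st[i,4]<40: continue
        P=W[l==i]; print(st[i],ce[i].round(0),"mean",P.mean(0).round(3),"zmax",np.percentile(P[:,2],97).round(3),"col",p[l==i].mean(0).round(0), "rect",[np.round(t,3) for t in cv2.minAreaRect(P[:,:2].astype(np.float32))])
E
```

```text
top bench z -0.0004249835447158734 0.003697160539321839
[390  58  21  29 328] [402.  71.] mean [ 0.886 -0.526  0.045] zmax 0.07 col [33. 32. 32.] rect [array([ 0.883, -0.521]), array([0.084, 0.054]), np.float64(4.038)]
[261  79  22  27 358] [272.  91.] mean [ 0.811 -0.071  0.056] zmax 0.087 col [100. 100.  90.] rect [array([ 0.806, -0.07 ]), array([0.072, 0.071]), np.float64(32.476)]
[357  80  26  33 557] [370.  96.] mean [ 0.767 -0.392  0.111] zmax 0.191 col [60. 69. 88.] rect [array([ 0.775, -0.396]), array([0.065, 0.061]), np.float64(49.582)]
[130  82  32  28 549] [146.  96.] mean [0.795 0.356 0.065] zmax 0.089 col [101.  61.  45.] rect [array([0.803, 0.362]), array([0.064, 0.092]), np.float64(25.81)]
[205  89  25  25 292] [217. 101.] mean [0.788 0.12  0.026] zmax 0.035 col [137. 116.  47.] rect [array([0.789, 0.119]), array([0.085, 0.083]), np.float64(1.389)]
[219 124  62  23 398] [264. 133.] mean [ 0.66  -0.041  0.063] zmax 0.094 col [136. 128. 120.] rect [array([0.664, 0.007]), array([0.076, 0.211]), np.float64(0.558)]
[179 127  37  22 348] [204. 136.] mean [0.651 0.156 0.063] 
[... 3915 characters left out ...]
, 0.055]), np.float64(89.548)]
[325 239  37  40 370] [342. 259.] mean [ 0.442 -0.263  0.019] zmax 0.024 col [147. 107.  74.] rect [array([ 0.451, -0.26 ]), array([0.191, 0.024]), np.float64(7.838)]
[286 256  23  22 260] [298. 265.] mean [ 0.323 -0.187  0.028] zmax 0.033 col [166. 120.  76.] rect [array([ 0.32 , -0.182]), array([0.059, 0.061]), np.float64(17.281)]
[361 258  37  45 420] [379. 280.] mean [ 0.447 -0.391  0.019] zmax 0.024 col [145. 106.  73.] rect [array([ 0.456, -0.389]), array([0.193, 0.023]), np.float64(7.161)]
[369 321  44  18 333] [391. 330.] mean [ 0.326 -0.508  0.018] zmax 0.022 col [193. 110.  40.] rect [array([ 0.326, -0.506]), array([0.026, 0.107]), np.float64(27.891)]
```

View pics/topc.png

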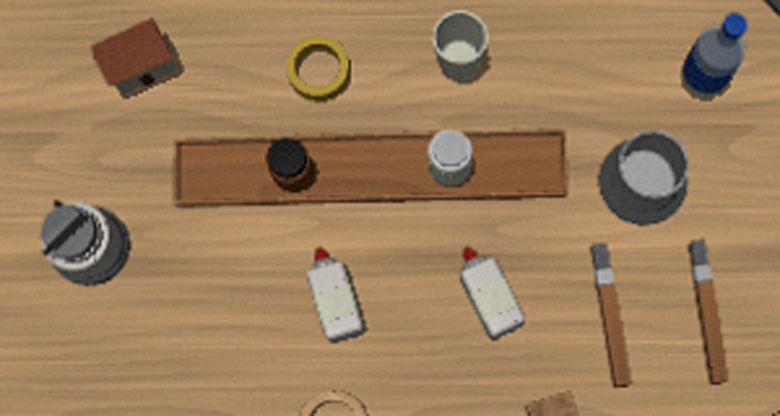

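View pics/sidec.png

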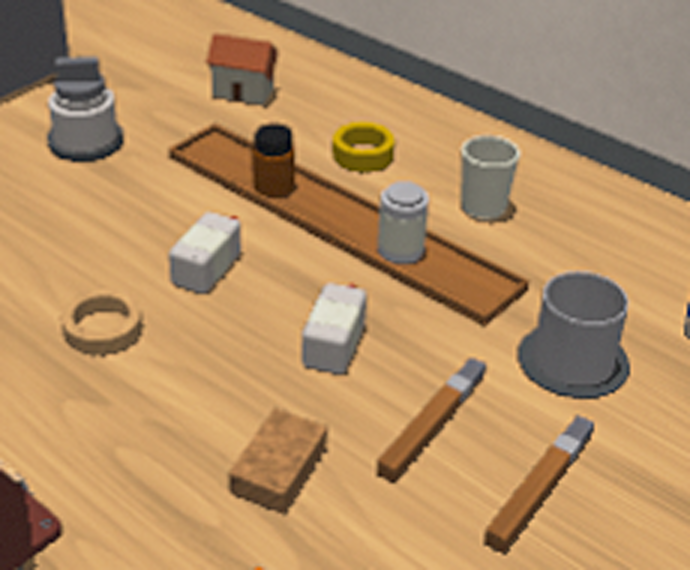

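Confirmed: the wooden brushes with grey bristles, two white bottles, the steel tin with its grey floor, and the pot. Next I'll zoom in on the pot and take finer measurements.

```bash
python3 - <<'E'
from h import *
im=[]
for n in("top","side"):
    f=np.load(n+"0.npz");p,d=f["p"],f["d"];c=get_calibration(n);W=cloud(c,d)
    x0,y0=(103,143) if n=="top" else (203,130)
    im.append(cv2.resize(p[y0:y0+50,x0:x0+50,::-1],(390,390),interpolation=cv2.INTER_CUBIC))
    near=np.hypot(W[...,0]-.547,W[...,1]-.41)<.07
    m=near&(W[...,2]>.122); P=W[m]; print(n,"wing",len(P),P.mean(0).round(3),[np.round(t,3) for t in cv2.minAreaRect(P[:,:2].astype(np.float32))])
    for lo,hi in((.02,.076),(.078,.088),(.09,.099)):
        m=near&(W[...,2]>lo)&(W[...,2]<hi); P=W[m]
        if len(P)>5:
            s=np.linalg.lstsq(np.c_[P[:,:2],np.ones(len(P))],(P[:,:2]**2).sum(1),rcond=None)[0]; print(lo,len(P),"fit",s[:2]/2,np.sqrt(s[2]+(s[:2]**2).sum()/4),"box",P[:,:2].min(0),P[:,:2].max(0), cv2.minEnclosingCircle(P[:,:2].astype(np.float32)))
    dark=near&(W[...,2]>.075)&(p.max(2)<45); 
    for v,u in zip(*np.where(dark)): print((u,v),W[v,u].round(3),p[v,u])
    for nm,c0,r in(("jar",(.652,.156),.05),("can",(.66,-.057),.05),("tin",(.634,-.312),.06)):
        P=W[(np.hypot(W[...,0]-c0[0],W[...,1]-c0[1])<r)&(W[...,2]>.075)]; print(nm,len(P),cv2.minEnclosingCircle(P[:,:2].astype(np.float32)))
cv2.imwrite("pics/pot.png",np.hstack(im))
E
```

```text
top wing 83 [0.555 0.422 0.129] [array([0.554, 0.423]), array([0.019, 0.054]), np.float64(47.369)]
0.02 279 fit [0.55523446 0.42253222] 0.04078179670802147 box [0.51156688 0.37754951] [0.59924312 0.46736241] ((0.5577231049537659, 0.42212849855422974), 0.04731735587120056)
0.078 39 fit [0.55696049 0.42521351] 0.03491167923256698 box [0.52045678 0.38853929] [0.59160083 0.44321087] ((0.5591132044792175, 0.4220901131629944), 0.03884972259402275)
0.09 127 fit [0.55538777 0.4247146 ] 0.026836050929370907 box [0.52347042 0.38914869] [0.58795912 0.45688005] ((0.5524255633354187, 0.42516177892684937), 0.036245472729206085)
(np.int64(126), np.int64(157)) [0.575 0.405 0.102] [30 30 30]
(np.int64(125), np.int64(158)) [0.566 0.4   0.128] [44 43 43]
(np.int64(126), np.int64(158)) [0.568 0.4   0.119] [34 35 38]
(np.int64(127), np.int64(158)) [0.575 0.406 0.09 ] [33 32 32]
(np.int64(128), np.int64(158)) [0.573 0.4   0.098] [39 39 39]
(np.int64(124), np.int64(159)) [0.562 0.403 0.129] [36 37 35]
(np.int64(125), np.int64(159)) [0.565 0.404 0.116] [39 37 41]
(np.int64(126), np.int64(159)) [0.566 0.402 
[... 3915 characters left out ...]
924935899425347 box [0.51015546 0.37258247] [0.59928074 0.4634472 ] ((0.552388608455658, 0.4193742871284485), 0.04704129323363304)
0.078 47 fit [0.55809684 0.42458119] 0.03365236797850731 box [0.52048396 0.38956069] [0.58692644 0.44920485] ((0.554888129234314, 0.4218924939632416), 0.035382770001888275)
0.09 47 fit [0.55231046 0.41871888] 0.025884787857413397 box [0.52364327 0.38521131] [0.58488215 0.45302345] ((0.5504928827285767, 0.42167121171951294), 0.03671351447701454)
jar 101 ((0.6494553089141846, 0.15431538224220276), 0.028076309710741043)
can 146 ((0.6523616909980774, -0.05417347699403763), 0.028312381356954575)
tin 243 ((0.6340822577476501, -0.31230127811431885), 0.04665076732635498)
```

View pics/pot.png

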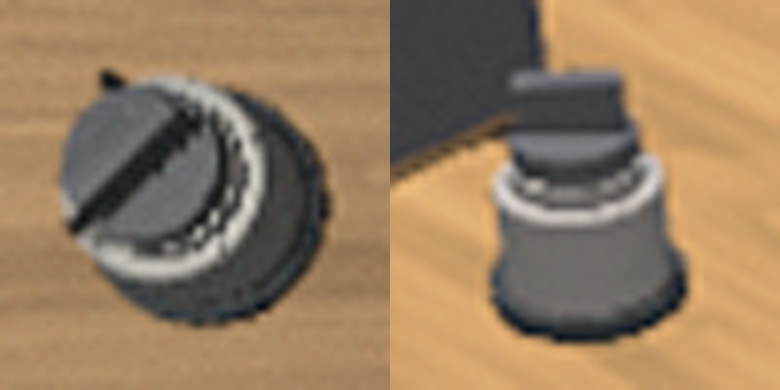

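Two cap ends could carry the pointer. The rib at px (117,153) puts pot +x at about 30° yaw. The wing lies along 135°/−45°, and only 135° falls in the joint range, so the joint is at about 1.8 rad and I turn it clockwise from tool yaw 135°.

```bash
cat >> h.py <<'E'
from scipy.spatial.transform import Rotation as Ro
Z=np.array([0,0,1.])
def rpy(R): return Ro.from_matrix(R).as_euler("xyz")
def pickrot(psi,a,s):
    u=np.array([np.cos(psi),np.sin(psi),0]); z=-Z*np.cos(a)-u*np.sin(a); y=s*np.cross(Z,u)
    return np.c_[np.cross(y,z),y,z],u
def standrot(u,phi):
    h=np.array([np.cos(phi),np.sin(phi),0])
    return np.c_[Z,-np.cross(h,Z),-h]@np.c_[u,np.cross(Z,u),Z].T
def find(near,L,wid,zlo=.010):
    """lying thing of length L, width wid near a point: foot/base position (xy) and heading to the head end"""
    out=[]
    for n in("top","side"):
        p,d,c=load(n); W=cloud(c,d)
        m=((W[...,2]>zlo)&(W[...,2]<.075)&(np.hypot(W[...,0]-near[0],W[...,1]-near[1])<.2)&(d>0)).astype(np.uint8)
        k,l,st,_=cv2.connectedComponentsWithStats(m)
        best=None
        for i in range(1,k):
            if st[i,4]<100: continue
            P=W[l==i]; C=p[l==i].astype(float); (ct,sz,an)=cv2.minAreaRect(P[:,:2].astype(np.float32))
            if sz[0]<sz[1]: sz=sz[::-1]; an+=90
            sat=1-C[:,2]/np.maximum(C[:,0],1)
            if abs(sz[0]-L)>.02 or abs(sz[1]-wid)>.015 or (wid<.03 and np.median(sat)>.57): continue
            u=np.array([np.cos(np.radians(an)),np.sin(np.radians(an))]); t=(P[:,:2]-ct)@u
            A,B=P[t>.3*L],P[t<-.3*L]; SA,SB=sat[t>.3*L].mean(),sat[t<-.3*L].mean()
            head_is_A = SA<SB if wid<.03 else len(A)<len(B)
            if not head_is_A: u=-u
            e=np.linalg.norm(np.array(ct)-near)
            if best is None or e<best[0]: best=(e,np.array(ct)-u*L/2,u,sz,l==i,np.median(sat))
        print(n,None if best is None else (best[1].round(4),np.degrees(np.arctan2(*best[2][::-1])).round(1),np.round(best[3],3),best[5].round(2)))
        if best: out.append(best)
    f=np.mean([o[1] for o in out],0); u=np.sum([o[2] for o in out],0)
    return f,np.arctan2(u[1],u[0])
E
python3 - <<'E'
from h import *
for near,L,w in(((.484,.098),.123,.05),((.484,-.102),.123,.05),((.453,-.262),.19,.022),((.456,-.389),.19,.022)): print(find(near,L,w))
C=np.array([.555,.422])
gripper_to(.05,60)
movep([*C,.2],[np.pi,0,2.356]); move_l([*C,.103],.08,max_force=15)
o=observe(); print(o["eef_pos"],o["q"])
gripper_to(.0,60); o=observe(); print(o["opening"],o["grasp_force"],o["ft_force"].round(1))
E
```

```text
top (array([0.426 , 0.0795]), np.float64(17.5), array([0.123, 0.051]), np.float64(0.07))
side (array([0.4232, 0.0823]), np.float64(15.4), array([0.125, 0.052]), np.float64(0.07))
(array([0.42459065, 0.0808971 ]), np.float64(0.28647052098585835))
top (array([ 0.4322, -0.1288]), np.float64(25.8), array([0.123, 0.052]), np.float64(0.07))
side (array([ 0.4303, -0.1269]), np.float64(26.3), array([0.129, 0.05 ]), np.float64(0.07))
(array([ 0.43126557, -0.12783549]), np.float64(0.4548407166529015))
top (array([ 0.3598, -0.2776]), np.float64(7.8), array([0.19 , 0.028]), np.float64(0.56))
side None
(array([ 0.35979108, -0.27761049]), np.float64(0.13642086792536448))
top (array([ 0.3627, -0.4005]), np.float64(6.8), array([0.19 , 0.025]), np.float64(0.56))
side None
(array([ 0.36272223, -0.40049565]), np.float64(0.11898917197738608))
[0.55548004 0.42231604 0.10389634] [ 5.37158485e-01  4.95216877e-01  1.42241674e+00  7.40515240e-06
  1.22254529e+00 -2.48048049e-01]
0.0149856229403927 61.711265444755554 [ 3.4  4.9 -0.9]
```

```bash
sed -i 's/>.57)/>.68)/' h.py; python3 - <<'E'
from h import *
q0=observe()["q"].copy(); q=q0.copy()
for i in range(60):
    q[5]+=.05; set_joints(q); o=observe()
    if i%4==0 or abs(o["torque"][2])>.4: print(i,round(q[5]-q0[5],3),(o["q"][5]-q0[5]).round(3),"Tz",o["torque"][2].round(2),o["ft_force"].round(1),o["opening"].round(4),o["time_s"])
    if abs(o["torque"][2])>1.2: break
E
```

```text
Traceback (most recent call last):
AttributeError: 'float' object has no attribute 'round'
```

```bash
python3 - <<'E'
from h import *
r=lambda x:np.round(x,3)
q0=observe()["q"].copy(); q=q0.copy()
for i in range(60):
    q[5]+=.05; set_joints(q); o=observe()
    if i%4==0 or abs(o["torque"][2])>.4: print(i,r(q[5]-q0[5]),r(o["q"][5]-q0[5]),"Tz",r(o["torque"][2]),r(o["ft_force"]),r(o["opening"]),o["time_s"])
    if abs(o["torque"][2])>1.2: break
E
```

```text
0 0.05 0.048 Tz -0.058 [ 0.84   0.689 -1.241] 0.015 4.5417
4 0.25 0.248 Tz -0.066 [ 1.87   3.091 -1.486] 0.015 5.5417
8 0.45 0.447 Tz -0.151 [ 3.029  4.878 -1.992] 0.015 6.5417
12 0.65 0.647 Tz -0.057 [ 4.449  4.029 -3.279] 0.015 7.5417
16 0.85 0.847 Tz -0.06 [ 5.016  4.851 -3.918] 0.015 8.5417
20 1.05 1.047 Tz -0.051 [ 5.192  4.002 -3.945] 0.015 9.5417
24 1.25 1.247 Tz -0.076 [ 4.729  3.784 -3.465] 0.015 10.5417
28 1.45 1.447 Tz -0.052 [ 4.75   3.433 -3.738] 0.015 11.5417
32 1.65 1.647 Tz -0.118 [ 4.994  3.31  -4.158] 0.014 12.5417
36 1.85 1.845 Tz 1.296 [ 6.195  2.497 -3.73 ] 0.015 13.5417
```

```bash
cat >> h.py <<'E'
HOME=[1.053,.22,1.526,0,1.395,-.126]
def plan(foot,psi,g,gz,tcpz,a,target,phi):
    """foot xy of lying thing, grasp at g along it; returns list of feasible (s,Rp,Rf,tp,tf)"""
    res=[]
    for s in(1,-1):
        R,u=pickrot(psi,a,s); b=np.array([*foot,gz]); tp=np.array([*(foot+g*u[:2]),tcpz])
        Q=standrot(u,phi); Rf=Q@R; tf=target+Q@(tp-b)
        ks=[inverse_kinematics(x,rpy(r)) for x,r in((tp,R),(tp+[0,0,.15],R),(tf+[0,0,.1],Rf),(tf,Rf))]
        res.append((s,[k is not None for k in ks],R,Rf,tp,tf,ks))
    return res
E
python3 - <<'E'
from h import *
gripper_to(.04); x=observe()["eef_pos"]; move_l([x[0],x[1],.2],.15); set_joints(HOME)
p,d,c=load("top"); cv2.imwrite("pics/t1.png",p[:,:,::-1])
q,_,_=load("side")
im=[cv2.resize(p[143:193,103:153,::-1],(390,390),interpolation=cv2.INTER_CUBIC),cv2.resize(q[130:180,203:253,::-1],(390,390),interpolation=cv2.INTER_CUBIC)]
cv2.imwrite("pics/pot1.png",np.hstack(im))
B=[find(n,L,w) for n,L,w in(((.484,.098),.123,.05),((.484,-.102),.123,.05),((.453,-.262),.19,.022),((.456,-.389),.19,.022))]
for a in(0,.2,.35,.5):
    for i,(b,g,gz,tz,T,phis) in enumerate(zip(B,(.065,.065,.12,.12),(.025,.025,.011,.011),(.01,.01,.004,.004),((.653,.05,.006),(.653,-.145,.006),(.635,-.295,.008),(.635,-.329,.008)),(0,0,-.5,-.5))):
        for r in plan(*b,g,gz,tz,a,np.array(T),phis): print(a,i,r[0],r[1],[None if k is None else round(k[5],2) for k in r[6]])
print(observe()["time_s"])
E
```

```text
top (array([0.4271, 0.0805]), np.float64(16.7), array([0.124, 0.051]), np.float64(0.07))
side (array([0.4238, 0.083 ]), np.float64(15.9), array([0.127, 0.053]), np.float64(0.07))
top (array([ 0.4324, -0.1286]), np.float64(25.8), array([0.124, 0.052]), np.float64(0.07))
side (array([ 0.4293, -0.1269]), np.float64(26.1), array([0.128, 0.051]), np.float64(0.07))
top (array([ 0.3599, -0.2756]), np.float64(7.6), array([0.19 , 0.024]), np.float64(0.56))
side (array([ 0.3579, -0.2736]), np.float64(8.3), array([0.191, 0.023]), np.float64(0.64))
top (array([ 0.3628, -0.4005]), np.float64(6.6), array([0.189, 0.027]), np.float64(0.56))
side (array([ 0.3627, -0.4005]), np.float64(7.0), array([0.193, 0.023]), np.float64(0.64))
0 0 1 [True, True, True, True] [np.float64(-1.81), np.float64(-1.81), np.float64(1.61), np.float64(1.59)]
0 0 -1 [True, True, True, True] [np.float64(1.33), np.float64(1.33), np.float64(-1.53), np.float64(-1.55)]
0 1 1 [True, True, True, True] [np.float64(-2.38), np.float64(-2.38), np.float64(1.84), np.float64(1.71)]
0 1 -1 [True, True, True, True] [np.float64(0.76), np.flo
[... 2469 characters left out ...]
(-2.08), np.float64(-2.15), np.float64(2.59), np.float64(2.15)]
0.5 1 -1 [True, True, True, True] [np.float64(1.06), np.float64(0.99), np.float64(-0.55), np.float64(-0.99)]
0.5 2 1 [True, True, False, True] [np.float64(-2.08), np.float64(-2.14), None, np.float64(1.76)]
0.5 2 -1 [True, True, False, True] [np.float64(1.07), np.float64(1.0), None, np.float64(-1.38)]
0.5 3 1 [True, True, False, True] [np.float64(-2.21), np.float64(-2.28), None, np.float64(1.91)]
0.5 3 -1 [True, True, False, True] [np.float64(0.93), np.float64(0.86), None, np.float64(-1.23)]
16.7667<stdin>:10: UserWarning: Gimbal lock detected. Setting third angle to zero since it is not possible to uniquely determine all angles.
```

View pics/pot1.png

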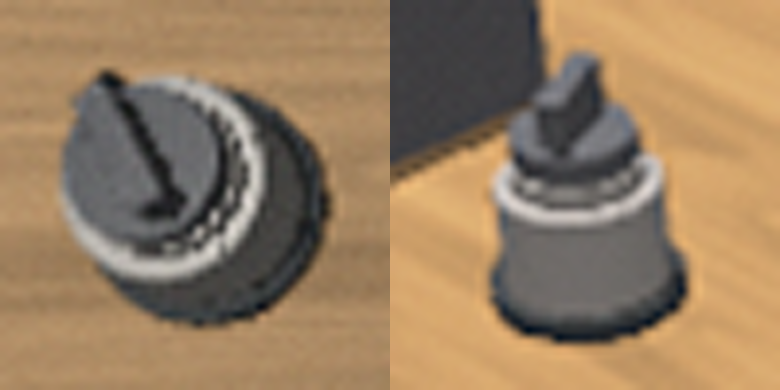

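The cap is home: the pointer now stands over the rib at crop (110,78), and the torque rose sharply at the stop. On to the first bottle.

```bash
cat >> h.py <<'E'
def stand(near,L,w,g,gz,tcpz,target,phi,opn,rel,a=.3,f=80,drop=.003,clear=.11,shot=None):
    foot,psi=find(near,L,w)
    r=plan(foot,psi,g,gz,tcpz,a,np.array(target),phi)[1]; assert all(r[1]),r[1]
    _,_,R,Rf,tp,tf,_=r
    st=lambda t:(lambda o:print(t,"t",round(o["time_s"],1),"open",round(o["opening"],4),"gf",round(o["grasp_force"],1),"F",np.round(o["ft_force"],1),o["eef_pos"].round(3)))(observe())
    gripper_to(opn,f); movep(tp-R[:,2]*.12,rpy(R)); move_l(tp,.12,max_force=15); st("at")
    gripper_to(0,f); st("grip"); move_l(tp+[0,0,.18],.15); st("lift")
    movep(tf+[0,0,clear],rpy(Rf)); st("pre")
    if shot: 
        p,_,_=load("side"); x,y=shot; cv2.imwrite(f"pics/pre{int(observe()['time_s'])}.png",cv2.resize(p[y:y+150,x:x+200,::-1],(800,600)))
    return Rf,tp,tf,st
def put(Rf,tf,rel,st,drop=.003):
    print("touch",move_l(tf-[0,0,drop],.05,max_force=6)); st("down")
    hold(.2); gripper_to(rel); hold(.3); x=observe()["eef_pos"]
    move_l(x-Rf[:,2]*.13,.12); st("back"); 
E
python3 - <<'E'
from h import *
Rf,tp,tf,st=stand((.484,.098),.123,.05,.055,.025,.010,(.653,.05,.006),.018,.075,.062,shot=(250,100))
np.savez("cur.npz",Rf=Rf,tf=tf)
E
ls pics
```

```text
top (array([0.4263, 0.0797]), np.float64(17.0), array([0.123, 0.05 ]), np.float64(0.06))
side (array([0.4249, 0.0817]), np.float64(16.7), array([0.126, 0.051]), np.float64(0.07))
at t 20.5 open 0.0746 gf 0.0 F [-0.5 -0.5  0.1] [0.479 0.097 0.011]
grip t 20.8 open 0.0495 gf 83.1 F [ 2.  -0.2  5. ] [0.48  0.097 0.011]
lift t 22.1 open 0.0495 gf 82.7 F [-0.9 -0.1 -2. ] [0.477 0.097 0.189]
pre t 24.7 open 0.0492 gf 82.8 F [ 0.2  0.3 -1.7] [0.668 0.05  0.172]
pot.png
pot1.png
pre24.png
side0.png
sidec.png
t1.png
top0.png
topc.png
```

View pics/pre24.png

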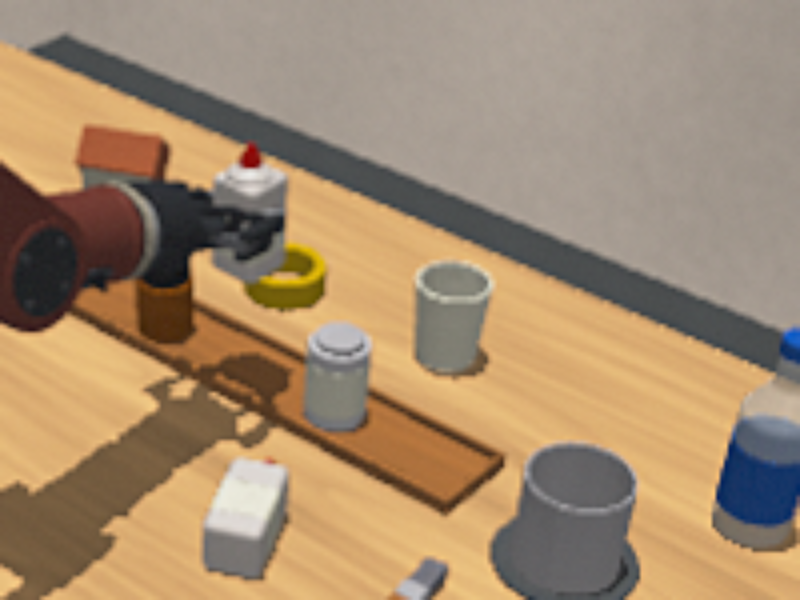

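View pics/t1.png

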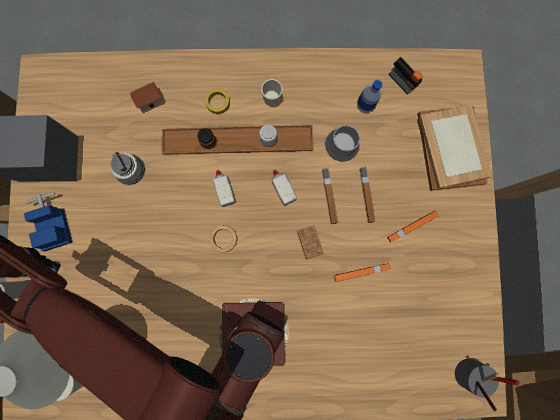

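The bottle hangs upright over the gap between jar and can. I'll place it, and check the corner the arm hid for a third bottle.

```bash
python3 - <<'E'
from h import *
c=np.load("cur.npz"); Rf,tf=c["Rf"],c["tf"]
st=lambda t:(lambda o:print(t,"t",round(o["time_s"],1),"open",round(o["opening"],4),"F",np.round(o["ft_force"],1),o["eef_pos"].round(3)))(observe())
p,d,_=load("top"); cv2.imwrite("pics/t2.png",p[:,:,::-1])
put(Rf,tf,.062,st)
for n in("top","side"):
    p,d,cc=load(n);W=cloud(cc,d)
    P=W[(np.hypot(W[...,0]-.653,W[...,1]-.05)<.06)&(W[...,2]>.03)]; print(n,len(P),P[:,2].max(),P[P[:,2]>.105].mean(0),[np.round(t,3) for t in cv2.minAreaRect(P[:,:2].astype(np.float32))])
E
```

```text
touch True
down t 27.0 open 0.0493 F [ 0.3 -0.3  4.8] [0.668 0.05  0.059]Traceback (most recent call last):
  File "<stdin>", line 5, in <module>
  File "h.py", line 73, in put
    move_l(x-Rf[:,2]*.13,.12); st("back");
    ~~~~~~^^^^^^^^^^^^^^^^^^^
plant.Unreachable: the arm cannot follow that straight line within its joint ranges
```

View pics/t2.png

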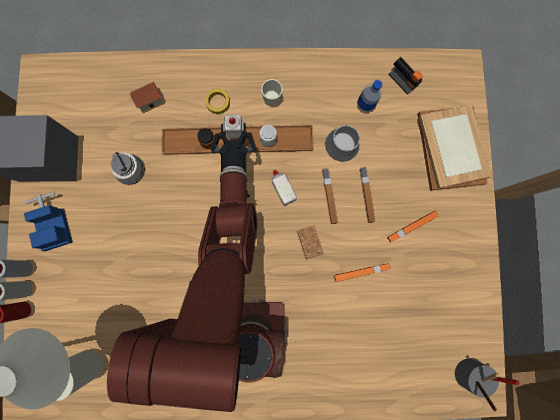

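The top view with the arm extended shows no third bottle: only the one at (285,187), with the bench clear at left. I'll retreat by a shorter distance.

```bash
python3 - <<'E'
s=open("h.py").read()
s=s.replace('''    move_l(x-Rf[:,2]*.13,.12); st("back"); 
''','''    retreat(Rf); st("back")
def retreat(Rf):
    x=observe()["eef_pos"]
    for d,up in((.13,0),(.1,0),(.08,0),(.13,-.03),(.1,-.02),(.065,0)):
        try: move_l(x-Rf[:,2]*d+[0,0,up],.12); print("retreat",d,up); break
        except Unreachable: pass
    x=observe()["eef_pos"]
    for up in(.15,.1,.05):
        try: move_l(x+[0,0,up],.15); break
        except Unreachable: pass
''')
open("h.py","w").write(s)
from h import *
c=np.load("cur.npz"); retreat(c["Rf"]); print(observe()["eef_pos"],observe()["time_s"]); set_joints(HOME)
for n in("top","side"):
    p,d,cc=load(n);W=cloud(cc,d)
    P=W[(np.hypot(W[...,0]-.653,W[...,1]-.05)<.06)&(W[...,2]>.03)]; print(n,len(P),P[:,2].max(),P[P[:,2]>.105].mean(0),[np.round(t,3) for t in cv2.minAreaRect(P[:,:2].astype(np.float32))])
E
```

```text
retreat 0.1 0
[0.57222538 0.04846913 0.0869795 ] 28.7417
top 308 0.13131180588850744 [0.65197939 0.05114991 0.1129279 ] [array([0.653, 0.05 ]), array([0.053, 0.05 ]), np.float64(1.118)]
side 383 0.12781130612497904 [0.64737953 0.05023764 0.11347431] [array([0.649, 0.052]), array([0.055, 0.053]), np.float64(2.859)]
```

The first bottle stands. Now the second, to the right of the can.

```bash
python3 - <<'E'
from h import *
Rf,tp,tf,st=stand((.484,-.102),.123,.05,.055,.025,.010,(.656,-.145,.006),.018,.075,.062)
if observe()["opening"]>.045:
    put(Rf,tf,.062,st); set_joints(HOME)
    for n in("top","side"):
        p,d,cc=load(n);W=cloud(cc,d)
        P=W[(np.hypot(W[...,0]-.656,W[...,1]+.145)<.05)&(W[...,2]>.03)]; print(n,len(P),P[:,2].max(),[np.round(t,3) for t in cv2.minAreaRect(P[:,:2].astype(np.float32))])
    B=[find(n,.19,.022) for n in ((.453,-.262),(.456,-.389))]
    for b,y in zip(B,(-.295,-.329)):
        for a in(.15,.2,.3): 
            r=plan(*b,.112,.011,.005,a,np.array([.635,y,.007]),-.45)[1]; print(a,r[1],r[4],r[5],r[6])
    cv2.imwrite("pics/s3.png",load("side")[0][:,:,::-1])
E
```

```text
top (array([ 0.4316, -0.1284]), np.float64(25.7), array([0.123, 0.051]), np.float64(0.06))
side (array([ 0.4296, -0.1263]), np.float64(26.1), array([0.128, 0.052]), np.float64(0.07))
at t 35.4 open 0.0746 gf 0.0 F [ 0.6 -0.6  0.4] [ 0.481 -0.103  0.011]
grip t 35.8 open 0.0494 gf 83.1 F [ 2.8 -0.1  5.9] [ 0.481 -0.104  0.011]
lift t 37.1 open 0.0491 gf 82.6 F [-0.8 -0.3 -1.8] [ 0.479 -0.103  0.189]
pre t 39.2 open 0.049 gf 83.9 F [-0.1 -0.6 -1.7] [ 0.671 -0.144  0.171]
touch True
down t 41.3 open 0.0491 gf 84.4 F [-0.2 -1.2  4.1] [ 0.671 -0.145  0.06 ]
retreat 0.13 0
back t 44.1 open 0.0621 gf 0.0 F [ 0.7 -0.4 -0.3] [ 0.546 -0.146  0.196]
top 311 0.13148872664945999 [array([ 0.655, -0.145]), array([0.051, 0.051]), np.float64(89.845)]
side 428 0.12819910461384276 [array([ 0.654, -0.143]), array([0.059, 0.052]), np.float64(0.544)]
top (array([ 0.3597, -0.2756]), np.float64(7.8), array([0.19 , 0.023]), np.float64(0.56))
side (array([ 0.3585, -0.2727]), np.float64(7.6), array([0.191, 0.024]), np.float64(0.64))
top (array([ 0.3635, -0.3999]), np.float64(7.0), array([0.19 , 0.024]), np.flo
[... 2296 characters left out ...]
0203272,
        0.75074159]), array([-0.70163588,  0.11852406,  2.26715913,  2.72695503,  0.65068958,
       -1.28495849]), array([-0.70163588,  0.40969936,  2.22062234,  2.81924175,  0.87929433,
       -1.41197235])]
0.3 [True, True, True, True] [ 0.47356422 -0.38644068  0.005     ] [ 0.64040268 -0.33160979  0.119     ] [array([-0.69501718,  0.60685594,  1.5009712 , -0.22967131,  1.24983975,
        0.8474202 ]), array([-0.69501718,  0.42754822,  1.4427498 , -0.21863409,  1.48148371,
        0.79361166]), array([-0.69642348,  0.05259928,  2.24863906,  2.61189793,  0.47937274,
       -1.16585925]), array([-0.69642348,  0.32595184,  2.22218313,  2.77268982,  0.70269357,
       -1.35811457])]
```

View pics/s3.png

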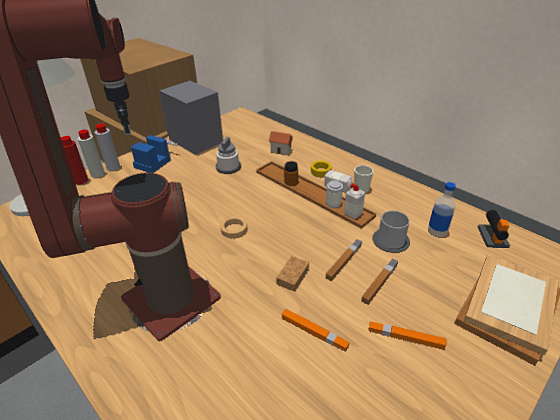

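Both standing positions measured well, but the white bottle shape at (337,180), beside the can, now looks displaced. I'll check it.

```bash
python3 - <<'E'
from h import *
im=[]
for n,(x,y) in(("top",(180,80)),("side",(270,120))):
    p,d,c=load(n);W=cloud(c,d); im.append(cv2.resize(p[y:y+100,x:x+100,::-1],(400,400),interpolation=cv2.INTER_CUBIC))
    m=((W[...,2]>.012)&(p.min(2)>85)&(W[...,0]>.58)&(W[...,0]<.8)&(W[...,1]>-.22)&(W[...,1]<.22)).astype(np.uint8)
    k,l,s,ce=cv2.connectedComponentsWithStats(m)
    for i in range(1,k):
        if s[i,4]>40: P=W[l==i]; print(n,s[i],P.mean(0).round(3),np.percentile(P[:,2],[3,97]).round(3),[np.round(t,3) for t in cv2.minAreaRect(P[:,:2].astype(np.float32))])
cv2.imwrite("pics/chk.png",np.hstack(im))
E
```

```text
top [235  99  31  18 399] [0.756 0.005 0.048] [0.039 0.055] [array([0.758, 0.004]), array([0.049, 0.103]), np.float64(13.426)]
top [260 124  17  19 236] [ 0.654 -0.055  0.087] [0.07  0.095] [array([ 0.661, -0.053]), array([0.065, 0.056]), np.float64(16.983)]
top [287 124  16  15 201] [ 0.654 -0.143  0.1  ] [0.072 0.112] [array([ 0.667, -0.143]), array([0.049, 0.07 ]), np.float64(89.416)]
side [344 167  26  51 672] [ 0.685 -0.129  0.063] [0.017 0.107] [array([ 0.718, -0.109]), array([0.211, 0.063]), np.float64(26.979)]
side [324 170  28  37 681] [ 0.691 -0.034  0.052] [0.015 0.092] [array([ 0.7  , -0.014]), array([0.178, 0.104]), np.float64(17.738)]
```

View pics/chk.png

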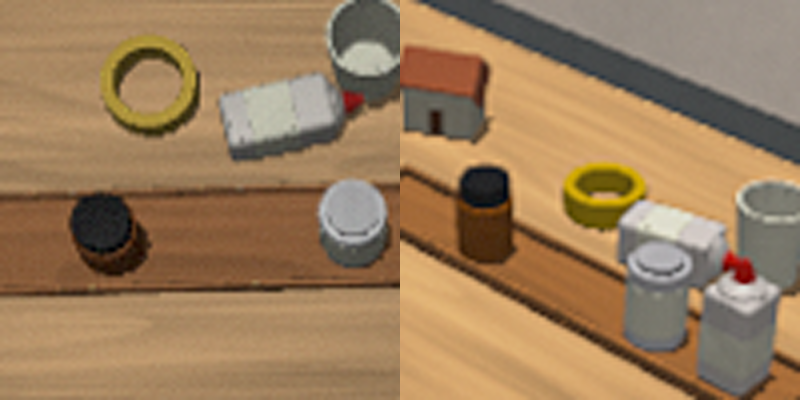

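Bottle1 lies behind the tray (base near (0.746, 0.054), nozzle towards the glass), either from the announced knock or from my low sweep from HOME. I'll route moves higher from now on. The plan is to lift it out with the tool vertical, lay it back in front of the tray, then stand it again with the tilted grasp.

```bash
python3 - <<'E'
s=open("h.py").read()
s=s.replace("    gripper_to(opn,f); movep(tp-R","    gripper_to(opn,f); movep(tp-R[:,2]*.12+[0,0,.15],rpy(R)); movep(tp-R")
s+='''
def safe():
    movep([.42,0,.35],[np.pi,0,np.pi/2]); movep([.239,.578,.40],[np.pi,0,2.75])
'''
open("h.py","w").write(s)
from h import *
movep([.239,.578,.40],[np.pi,0,2.75])
p,d,c=load("top");W=cloud(c,d)
m=((W[...,2]>.036)&(W[...,2]<.07)&(p.min(2)>85)&(W[...,0]>.71)&(W[...,0]<.8)&(W[...,1]>-.06)&(W[...,1]<.09)).astype(np.uint8)
k,l,s,ce=cv2.connectedComponentsWithStats(m); i=1+s[1:,4].argmax(); ct,sz,an=cv2.minAreaRect(W[l==i][:,:2].astype(np.float32)); print(s[i,4],ct,sz,an)
if sz[0]<sz[1]: an+=90
u=np.array([np.cos(np.radians(an)),np.sin(np.radians(an))]); u*=-np.sign(u[1]); foot=np.array(ct)-u*max(sz)/2; psi=np.arctan2(u[1],u[0]); print(foot,psi)
g=.04; T=np.array([.425,.08]); psi2=.29
for sg in(1,-1):
    R,u3=pickrot(psi,0,sg); tp=np.array([*(foot+g*u),.018]); R2,v=pickrot(psi2,0,sg); t2=np.array([*(T+g*v[:2]),.020])
    e,e2=rpy(R),rpy(R2); ks=[inverse_kinematics(x,a) for x,a in((tp,e),(tp+[0,0,.2],e),(t2,e2))]
    print(sg,ks)
    if all(k is not None for k in ks): break
r=lambda t:(lambda o:print(t,round(o["time_s"],1),round(o["opening"],4),np.round(o["ft_force"],1),o["eef_pos"].round(3)))(observe())
gripper_to(.068,80); movep(tp+[0,0,.2],e); r("over"); print(move_l(tp,.12,max_force=12)); r("at")
gripper_to(0,80); r("grip"); move_l(tp+[0,0,.2],.15); r("lift")
movep(t2+[0,0,.15],e2); print(move_l(t2-[0,0,.003],.08,max_force=6)); r("down"); gripper_to(.07); move_l(t2+[0,0,.2],.15); safe()
print(find((.484,.098),.123,.05)); r("end")
E
```

```text
392 (0.7576198577880859, 0.003638453781604767) (0.049378521740436554, 0.10304095596075058) 13.957357406616211
[0.74519313 0.05363782] -1.3271944851718267
1 [array([-0.08466764,  0.71853327,  1.26780838,  0.        ,  1.155251  ,
       -0.32826948]), array([-0.08466764,  0.54159528,  1.13861809,  0.        ,  1.46137928,
       -0.32826948]), array([ 2.76364770e-02,  1.32003422e-01,  2.06928838e+00, -4.44089210e-16,
        9.40300855e-01, -1.83315985e+00])]
over 51.1 0.0681 [-0.6 -1.1  0.4] [0.755 0.016 0.219]
False
at 52.9 0.068 [0.5 1.  0. ] [0.756 0.015 0.019]
grip 53.2 0.0489 [0.8 0.4 4.9] [0.756 0.015 0.019]
lift 54.7 0.0486 [ 0.3 -0.1 -2.1] [0.754 0.015 0.216]
True
down 57.8 0.0483 [-0.6  0.3  4.6] [0.463 0.091 0.019]
top (array([0.4244, 0.0848]), np.float64(14.9), array([0.124, 0.056]), np.float64(0.07))
side (array([0.4215, 0.0831]), np.float64(14.9), array([0.124, 0.051]), np.float64(0.07))
(array([0.42294297, 0.08394229]), np.float64(0.26085535544936517))
end 63.4 0.0703 [ 0.1 -0.8  0.5] [0.24  0.577 0.4  ]
```

```bash
cat >> h.py <<'E'
def check(pts=((.653,.05),(.656,-.145))):
    for n in("top","side"):
        p,d,cc=load(n);W=cloud(cc,d)
        for q in pts:
            P=W[(np.hypot(W[...,0]-q[0],W[...,1]-q[1])<.05)&(W[...,2]>.03)]; print(n,q,len(P),P[:,2].max().round(3) if len(P) else None,[np.round(t,3) for t in cv2.minAreaRect(P[:,:2].astype(np.float32))] if len(P) else None)
E
python3 - <<'E'
from h import *
Rf,tp,tf,st=stand((.484,.098),.123,.05,.055,.025,.010,(.653,.05,.006),.018,.075,.062)
if observe()["opening"]>.045:
    put(Rf,tf,.062,st); check(); safe(); check(); st("end")
E
```

```text
top (array([0.4245, 0.0818]), np.float64(15.9), array([0.124, 0.051]), np.float64(0.07))
side (array([0.4215, 0.0822]), np.float64(16.2), array([0.127, 0.052]), np.float64(0.07))
at t 67.5 open 0.0753 gf 0.0 F [ 1.4  0.7 -0.6] [0.477 0.097 0.011]
grip t 67.8 open 0.0495 gf 83.1 F [ 1.6 -0.5  4.2] [0.477 0.097 0.011]
lift t 69.2 open 0.0494 gf 82.7 F [-0.3 -0.7 -2.5] [0.475 0.097 0.189]
pre t 71.7 open 0.0495 gf 82.9 F [-0.3  0.6 -1.1] [0.668 0.05  0.172]
touch False
down t 74.1 open 0.0493 gf 83.3 F [-0.5  0.2 -1.1] [0.668 0.05  0.058]
retreat 0.1 0
back t 75.9 open 0.0622 gf 0.0 F [-0.1  0.8  0.7] [0.573 0.048 0.088]
top (0.653, 0.05) 306 0.128 [array([0.651, 0.05 ]), array([0.051, 0.049]), np.float64(88.028)]
top (0.656, -0.145) 306 0.133 [array([ 0.655, -0.145]), array([0.054, 0.051]), np.float64(1.291)]
side (0.653, 0.05) 373 0.128 [array([0.641, 0.046]), array([0.045, 0.064]), np.float64(34.401)]
side (0.656, -0.145) 429 0.129 [array([ 0.653, -0.143]), array([0.052, 0.053]), np.float64(89.475)]
top (0.653, 0.05) 309 0.135 [array([0.651, 0.05 ]), array([0.051, 0.049]), np.float64(89.36)]
top (0.656, -0.145) 309 0.13 [array([ 0.656, -0.144]), array([0.052, 0.05 ]), np.float64(1.268)]
side (0.653, 0.05) 381 0.131 [array([0.65 , 0.053]), array([0.053, 0.056]), np.float64(88.429)]
side (0.656, -0.145) 432 0.128 [array([ 0.651, -0.142]), array([0.052, 0.054]), np.float64(3.989)]
end t 80.8 open 0.0623 gf 0.0 F [ 0.5 -0.8 -0.5] [0.24  0.577 0.4  ]
```

Both bottles stand. Now the first wooden brush (top px (330,195)) into the tin.

```bash
sed -i 's/clear=.11,shot=None):/clear=.11,shot=None,back=0):/; s/^    movep(tf+\[0,0,clear\],rpy(Rf)); st("pre")/    hh=np.array([np.cos(phi),np.sin(phi),0]); movep(tf+[0,0,clear]-back*hh,rpy(Rf))\n    if back: move_l(tf+[0,0,clear],.1)\n    st("pre")/' h.py
python3 - <<'E'
from h import *
n=np.array([np.sin(.45),np.cos(.45)])*.024; T=np.array([.635,-.312])+n
Rf,tp,tf,st=stand((.453,-.262),.19,.022,.112,.011,.005,(*T,.008),-.45,.045,.03,a=.25,f=60,back=.1,shot=(300,110))
np.savez("cur.npz",Rf=Rf,tf=tf)
E
ls -t pics|head -1
```

```text
top (array([ 0.3604, -0.276 ]), np.float64(8.3), array([0.191, 0.023]), np.float64(0.56))
side (array([ 0.3578, -0.2745]), np.float64(8.5), array([0.193, 0.024]), np.float64(0.64))
at t 86.1 open 0.0452 gf 0.0 F [-0.1  0.1 -0.4] [ 0.471 -0.259  0.006]
grip t 86.4 open 0.0204 gf 61.5 F [ 1.8 -0.9  5.2] [ 0.471 -0.259  0.006]
lift t 87.7 open 0.0206 gf 60.9 F [-0.2  0.6 -1.1] [ 0.469 -0.258  0.184]
pre t 91.3 open 0.0204 gf 60.8 F [ 0.5 -0.2 -1.8] [ 0.65  -0.293  0.23 ]
pre91.png
```

View pics/pre91.png

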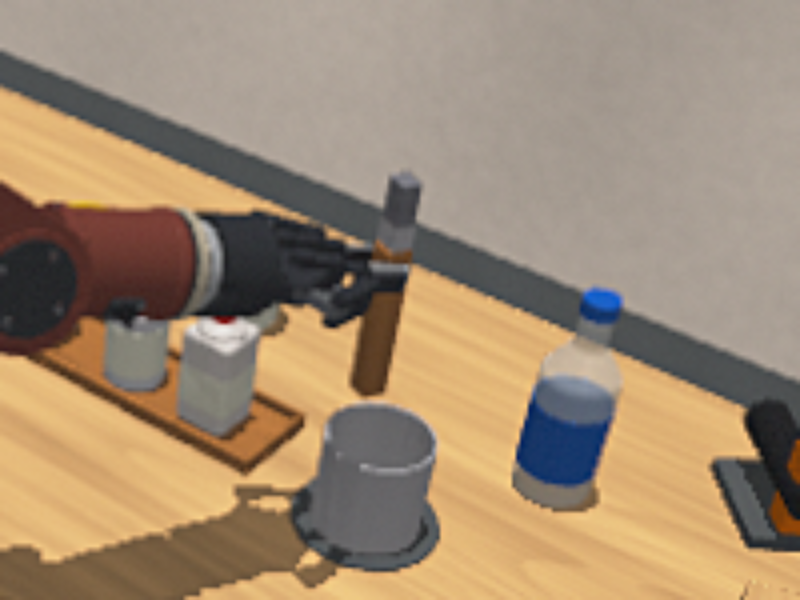

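The brush is vertical to a rough look, handle down, over the tin. I'll measure the foot before lowering.

```bash
python3 - <<'E'
from h import *
p,d,c=load("side");W=cloud(c,d)
for lo,hi in((.118,.135),(.15,.18),(.18,.2),(.28,.31)):
    P=W[(W[...,2]>lo)&(W[...,2]<hi)&(np.hypot(W[...,0]-.645,W[...,1]+.29)<.06)&(d>0)]; print(lo,len(P),np.median(P,0).round(4) if len(P) else 0,P[:,:2].std(0) if len(P) else 0)
print(W[(np.hypot(W[...,0]-.645,W[...,1]+.29)<.05)&(W[...,2]>.1)][:,2].min())
E
```

```text
0.118 37 [ 0.6362 -0.293   0.1271] [0.00504057 0.00797513]
0.15 77 [ 0.6356 -0.2932  0.1652] [0.00570354 0.00788475]
0.18 47 [ 0.6372 -0.2938  0.1882] [0.0052917  0.00682075]
0.28 79 [ 0.6401 -0.2909  0.2944] [0.00434386 0.00695283]
0.12020389716278923
```

```bash
python3 - <<'E'
from h import *
c=np.load("cur.npz"); Rf,tf=c["Rf"],c["tf"]
st=lambda t:(lambda o:print(t,"t",round(o["time_s"],1),"open",round(o["opening"],4),"F",np.round(o["ft_force"],1),o["eef_pos"].round(3)))(observe())
put(Rf,tf,.032,st,drop=.002); safe()
for n in("top","side"):
    p,d,cc=load(n);W=cloud(cc,d)
    for lo,hi in((.1,.12),(.15,.185),(.188,.21)):
        P=W[(W[...,2]>lo)&(W[...,2]<hi)&(np.hypot(W[...,0]-.635,W[...,1]+.312)<.09)&(d>0)]; print(n,lo,len(P),np.median(P,0).round(4) if len(P) else 0)
check(); print(find((.456,-.389),.19,.022)); st("end")
E
```

```text
touch False
down t 93.8 open 0.0206 F [-0.8  0.3 -0.9] [ 0.651 -0.293  0.118]
retreat 0.13 0
back t 95.8 open 0.032 F [-0.9 -0.1  0.2] [ 0.538 -0.239  0.151]
top 0.1 8 [ 0.6332 -0.287   0.1081]
top 0.15 29 [ 0.6387 -0.2841  0.1646]
top 0.188 29 [ 0.6428 -0.2884  0.1926]
side 0.1 49 [ 0.6367 -0.2924  0.1104]
side 0.15 77 [ 0.6387 -0.2921  0.1671]
side 0.188 31 [ 0.6413 -0.29    0.192 ]
top (0.653, 0.05) 308 0.127 [array([0.651, 0.05 ]), array([0.05 , 0.051]), np.float64(88.628)]
top (0.656, -0.145) 306 0.131 [array([ 0.655, -0.144]), array([0.051, 0.05 ]), np.float64(1.39)]
side (0.653, 0.05) 382 0.128 [array([0.649, 0.052]), array([0.05 , 0.053]), np.float64(88.58)]
side (0.656, -0.145) 433 0.127 [array([ 0.653, -0.143]), array([0.051, 0.052]), np.float64(89.697)]
top (array([ 0.3692, -0.4229]), np.float64(3.9), array([0.189, 0.025]), np.float64(0.56))
side (array([ 0.3683, -0.4231]), np.float64(3.9), array([0.192, 0.023]), np.float64(0.64))
(array([ 0.36875865, -0.42302872]), np.float64(0.0682646646609736))
end t 100.7 open 0.032 F [-0.9  0.8 -0.3] [0.24  0.578 0.4  ]
```

Brush 1 is upright in the tin. Brush 2 was knocked aside and is now found at (0.369, −0.423). I'll pick it from its new place.

```bash
python3 - <<'E'
from h import *
n=np.array([np.sin(.45),np.cos(.45)])*.024; T=np.array([.635,-.312])-n
Rf,tp,tf,st=stand((.464,-.416),.19,.022,.112,.011,.005,(*T,.008),-.45,.045,.03,a=.25,f=60,back=.1)
np.savez("cur.npz",Rf=Rf,tf=tf)
p,d,c=load("side");W=cloud(c,d)
for lo,hi in((.118,.135),(.15,.18),(.18,.2),(.28,.31)):
    P=W[(W[...,2]>lo)&(W[...,2]<hi)&(np.hypot(W[...,0]-T[0],W[...,1]-T[1])<.025)&(d>0)]; print(lo,len(P),np.median(P,0).round(4) if len(P) else 0)
print(T)
E
```

```text
top (array([ 0.3691, -0.4241]), np.float64(4.4), array([0.188, 0.024]), np.float64(0.56))
side (array([ 0.3675, -0.4231]), np.float64(3.6), array([0.192, 0.023]), np.float64(0.64))
at t 106.5 open 0.045 gf 0.0 F [-0.5 -0.1  0.6] [ 0.481 -0.416  0.006]
grip t 106.8 open 0.0207 gf 61.4 F [ 1.4 -0.   5. ] [ 0.481 -0.417  0.006]
lift t 108.2 open 0.0208 gf 60.8 F [-0.5 -0.1 -0.6] [ 0.479 -0.415  0.184]
pre t 111.5 open 0.0202 gf 60.8 F [-0.6  0.5 -0.4] [ 0.63  -0.336  0.23 ]
0.118 38 [ 0.6157 -0.3363  0.1276]
0.15 91 [ 0.6153 -0.3369  0.1646]
0.18 46 [ 0.6151 -0.3373  0.1893]
0.28 94 [ 0.6201 -0.333   0.2976]
[ 0.62456083 -0.33361073]
```

```bash
python3 - <<'E'
from h import *
c=np.load("cur.npz"); Rf,tf=c["Rf"],c["tf"]
st=lambda t:(lambda o:print(t,"t",round(o["time_s"],1),"open",round(o["opening"],4),"F",np.round(o["ft_force"],1),o["eef_pos"].round(3)))(observe())
put(Rf,tf,.030,st,drop=.002); safe(); hold(.5); check(); st("end")
p,_,_=load("top");q,_,_=load("side")
cv2.imwrite("pics/fin.png",np.hstack([cv2.resize(p[90:230,105:405,::-1],(400,187)),cv2.resize(q[110:310,200:450,::-1],(400,320))[:187]]) if 0 else np.vstack([cv2.resize(p[75:205,100:400,::-1],(600,260)),cv2.resize(q[120:270,205:475,::-1],(600,333))]))
E
```

```text
touch False
down t 114.0 open 0.0207 F [-0.1 -0.1 -0.8] [ 0.63  -0.336  0.118]
retreat 0.13 0
back t 116.0 open 0.03 F [-0.6  0.5 -0. ] [ 0.517 -0.282  0.15 ]
top (0.653, 0.05) 304 0.132 [array([0.651, 0.05 ]), array([0.05 , 0.049]), np.float64(88.655)]
top (0.656, -0.145) 311 0.13 [array([ 0.655, -0.144]), array([0.051, 0.05 ]), np.float64(0.542)]
side (0.653, 0.05) 382 0.129 [array([0.649, 0.052]), array([0.052, 0.054]), np.float64(1.407)]
side (0.656, -0.145) 437 0.128 [array([ 0.652, -0.142]), array([0.053, 0.053]), np.float64(2.641)]
end t 121.0 open 0.0299 F [-0.8  0.5  0.3] [0.239 0.578 0.4  ]
```

View pics/fin.png

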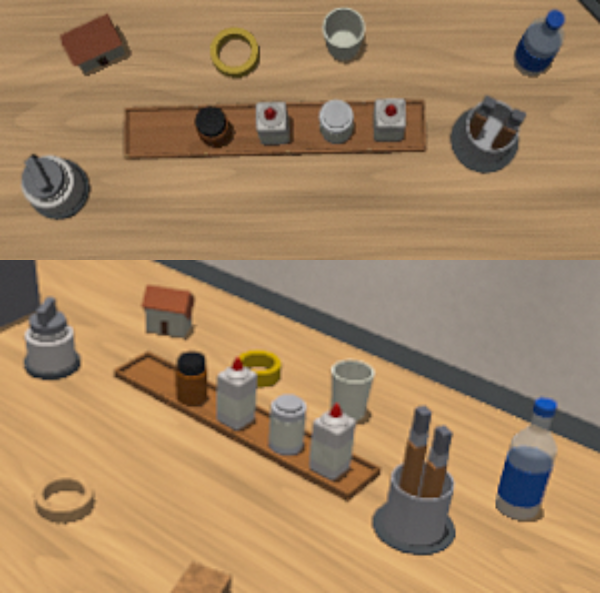

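The picture shows both bottles upright in the tray at crop (270,120) and (390,118), beside the jar and the can. Both brushes stand in the tin with bristles up at (488,130), and the cap is home at (40,175).

```bash
python3 -c "
from plant import *
print(job_done())"
```

```text
the job is handed in; nothing more can be done
None
```

The job is handed in: the cap was screwed home first, both bottles found (no third was there) stand upright in the tray, and both brushes stand bristles up in the tin; bottle1 was found knocked over behind the tray after its first placing (either the announced knock or my arm's sweep) and I stood it up again.

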